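Cure the glue dot with the pen lamp

ROBOT

A 7-joint arm with a two-finger parallel gripper is mounted at the origin on a cart in front of the work surface, level with it; the furniture and walls round the work are solid. World frame = base frame: x ahead of the robot, y to its left, z up, the work surface at z = 0. Lengths are in m, angles in rad, forces in N, time in s.
With the tool pointing down it reaches from about 0.425 to 0.95 m from the base axis. Payload 16.7 kg.
Tool frame: the origin (TCP) lies on the centre line of the jaws, within the pads' length; the fingertips stand bot.nose_length ahead of it and the grasp point (between the pads) lies 5 mm behind it (bot.nose_length is the distance from the TCP to the fingertips, in m); z points along the fingers, y is the line along which they close (so a half turn about z gives the same grasp; the last joint's range is limited). The gripper opens to 94 mm and grips with 3 to 60 N. Pads are 16 mm wide; open, the fingers measure 119 mm over their backs; the gripper's body (75 mm by 177 mm) begins 78 mm behind the grasp point.
Start: joints at [1.169, 0.426, 0.074, 1.606, -0.034, 1.111, -0.067], TCP at [0.169, -0.654, 0.189] pointing down, gripper open.
Joint ranges: [-2.85, 2.85], [-0.5, 2.14], [-1.23, 1.37], [0.21, 2.46], [-1.02, 4.16], [0.16, 2.05], [-2.73, 2.73]. Speed limits (rad/s): [1.89, 1.89, 2.39, 2.39, 3.01, 3.01, 3.01].

INTERFACE

Orientations are given as [roll, pitch, yaw] about the fixed x, y, z axes, in that order (R = Rz(yaw) Ry(pitch) Rx(roll)).
In Python, from cell import bot gives the robot as it stands.
- The arm moves only by the tool apply_moves, never from a script. Its argument "targets" is a list of rows, each a list of 4 numbers: the shift along the tool's x, y, z in m, then the turn about the tool's z in rad. A call has exactly 5 rows; each row is the pose to reach, as a shift and turn from the pose commanded when the call began, along the tool's axes at that moment; what a row does not reach only later rows make up. A row lasts 1/10 s, in which the tool goes at most 50 mm and 8.59 degrees, less where a joint would pass 70% of its speed; a pose out of reach is approached as far as the arm can. A call with a gripper value outside its range is refused whole. "hand" is the finger opening in m, from 0 to 0.094, set as the call begins (left out, the last holds). The fingers move at their own pace and stop on an object; "squeeze" is the grip in N (left out, the last holds). Time passes only in rows, so rows that repeat a pose let the fingers close, or fill a call up. It gives the time, the measured TCP pose, the force, the opening and the grip force at its end, in the units of the state.
- bot.observe(): the state, without advancing time (a new reading comes with each control period).
- bot.capture(name): name is "scene" or "top" or "wrist"; returns (picture, depth): 384x512x3 uint8, red, green, blue; 384x512 float32, m along the optical axis (not along the pixel's ray), 0 where there is no reading.
- bot.camera_params(name): a dict with "fx", "fy", "cx", "cy" (pixels), "cam_to_world" (4x4, takes a point from camera to world coordinates). Camera axes: x right, y down, z forward; pixel columns grow to the right and rows downward; lengths in m; the calibration is good to about 2 mm. The wrist camera is an equidistant fisheye: a pixel r from the principal point sees the ray r / f radians off the axis. A picture is of the moment at which its call begins: read the wrist's pose just before it. camera_params takes no time and is no camera call; for the wrist camera it gives the pose at the moment of the call.
- bot.job_done(): hands the job in; it is judged then, once.
The state is a dict: "time": time; "joint_positions": joint angles; "qvel": joint speeds; "joint_torque": joint torques, N m; "ee_pos": TCP position; "tool_rot": TCP orientation; "ft_force": force on the tool from outside, world axes, zero at the start; "ft_torque": the same for the moment, N m; "gripper_width": finger opening in m; "grip_force": force on a finger pad.
Only numpy, scipy, OpenCV 4.12 (cv2) and the standard library are available. Lean on these libraries where they do the work, as an engineer would, in place of code of your own. Each camera call takes 0.05 s, during which the arm holds its last target. There are 200 camera calls.

TASK

Take the curing pen lamp from its rest, bring its violet nose in under the amber light shield and aim it squarely at the centre of the white glue dot on the blue glass, following the tilt of the glass, and hold it steady about 3 cm from the dot for two seconds. Then lay the lamp back in both forks of its rest, nose pointing the same way as before, without dropping it. Do not touch the glass holder or its shield with the lamp or the robot, and leave the other things where they stand.

Things in the scene. Friction and masses are not known exactly. Their poses are not given: they have to be found in the camera images.
- lamp: Loose pen-shaped curing lamp, 180 mm long, 120 g, balanced near its origin: on its axis, mid-grip. x runs along the lamp to the nose, z up as it lies in the rest. Black square grip 21 x 21 mm from x = -28 to +28 mm, red button on top; else an aluminium tube of 20 mm diameter from the tail (x = -70 mm) to x = 86, tapering to 14 mm at the violet nose (x = 110 mm).
- nose (a point): Centre of the lamp's violet lens, at x = 110 mm on the lamp's axis; same axes as the lamp, the light leaves along +x.
- rest: Fixed grey rest, base 130 x 60 x 8 mm, with two open 90-degree V forks (12 mm thick, tops 62 mm high, 48 mm wide) at x = -52 and +52 mm. Origin under the centre of its base, z up. The lamp starts in the forks, its origin 55 mm straight above the rest's origin, lamp x along rest x.
- holder: Fixed glass holder, grey base 110 (x) x 124 (y) x 12 mm. Origin on the table, 5 mm in front of the base's centre; +x points away from the open front. Clear amber shield on two rear posts: sheet from x = -35 to +62 mm, 124 mm wide, underside 142 mm, top 146 mm above the table (post caps 150); side skirts at y = +-60 mm hang to 118 mm. Plate hinge at x = 20 mm, height 36 mm.
- glue_dot (a point): Centre of the white glue dot (12 mm across) on the dark blue glass tile (58 x 58 mm) on the holder's tilting plate (70 mm wide, 80 mm tall), about 77 mm above the table, 42 mm above the plate's hinge. Axes of the plate: x into the glass, square to it; y across; z up along the plate.
- work_plate (a joint): Backward tilt of the work plate and glass: 0 is upright with the glass facing the holder's open front, positive leans the top back so that the glass faces slightly upward. Held by friction; to be left as it is.
- glue_bottle: Bystander, loose white bottle with yellow label and red spout, 38 mm across, 94 mm tall; origin under its base.
- solder_spool: Bystander, loose spool of silver solder wire, 57 x 42 x 45 mm; origin under its base.
- jar: Bystander, loose clear glass jar with a lid, 54 mm across, 57 mm tall; origin under its base.

How it is judged:
On the way, in this order (a step that is already met when the one before it is completed fails the run):
1. the lamp is lifted out of the rest in the gripper (at least 30 mm up) (contact force between the fingers and lamp above 1 N and height (world z) of lamp above 0.085 m), for 0.1 s.
2. the held lamp's nose is 15 to 45 mm from the glue dot, its beam passes within 8 mm (sideways and up-down) of the dot's centre and within 0.2 rad of square to the glass, kept steady for 1.5 s (x of glue_dot in the frame of nose between 0.015 and 0.045 m and y of glue_dot in the frame of nose between -0.008 and 0.008 m and z of glue_dot in the frame of nose between -0.008 and 0.008 m and angle between the x axis of lamp and the x axis of glue_dot, either way round below 0.2 rad and linear speed of lamp below 0.03 m/s and angular speed of lamp below 0.3 rad/s and contact force between the fingers and lamp above 1 N), for 1.5 s.
At the end, for the whole second after the job is handed in: The lamp lies at rest in both forks of its rest: within 15 mm lengthwise, 6 mm sideways and 6 mm in height of where it lay, within 0.1 rad of the rest's direction, nose the same way as before (x of lamp in the frame of rest between -0.015 and 0.015 m and y of lamp in the frame of rest between -0.006 and 0.006 m and z of lamp in the frame of rest between 0.049 and 0.061 m and x of nose in the frame of rest above 0.08 m and angle between the x axis of lamp and the x axis of rest, either way round below 0.1 rad and linear speed of lamp below 0.02 m/s); the robot touches nothing.
It fails at once if the lamp or the robot presses on the holder, glass or shield with more than 2 N (contact force between any of lamp, the fingers, the arm and holder above 2 N).
It fails at once if the glass is shifted by more than 5 mm (distance of glue_dot from where it was at the start of the episode above 0.005 m).
It fails at once if the lamp is dropped (moves faster than 0.4 m/s out of the fingers) (contact force between the fingers and lamp below 0.1 N and linear speed of lamp above 0.4 m/s).
It fails at once if the glue bottle, the solder spool or the glass jar is moved by more than 15 mm (distance of any of glue_bottle, solder_spool, jar from where it was at the start of the episode above 0.015 m).
It also fails if it takes over 53 s, if anything falls off the work surface, if the arm or the gripper's body presses on something with over 40 N, if the wrist force passes 120 N, or if a joint passes its speed limit or range.

## Working session

There is one attempt and no reset: what is moved stays moved. The work goes in short steps, Python scripts to look and compute and a tool call to move; the robot and the scene stay as the last step left them, time stands still between calls to the robot, and variables do not carry over. Pictures are saved under pics/ and viewed, at most 10 in all, crops included, and the job is handed in when it is done.

Besides the shell and the picture viewer there is one more tool, called after "Request:" by a JSON object that holds its "method" and its "body". apply_moves: Moves the arm, as the interface text tells. Its arguments: {"type":"object","properties":{"targets":{"type":"array","items":{"type":"array","items":{"type":"number"}}},"hand":{"type":"number"},"squeeze":{"type":"number"}},"required":["targets"]}

```bash
mkdir -p pics; ls; python3 - <<'E'
from cell import bot
import cv2,numpy as np
s=bot.observe();print(s,bot.nose_length)
for n in ["scene","top"]:
    p,d=bot.capture(n); np.savez(f"{n}.npz",p=p,d=d); c=bot.camera_params(n); print(n,c)
    cv2.imwrite(f"pics/{n}0.png",p[:,:,::-1])
E
```

```text
pics
{'time': 0.0, 'joint_positions': array([ 1.16848845,  0.42673344,  0.07380375,  1.60655692, -0.03409824,
        1.11076234, -0.06708135]), 'qvel': array([ 7.93727962e-04,  2.44657655e-03,  1.13095141e-03,  3.79869648e-04,
       -4.30576097e-05,  7.07861000e-04, -7.26635552e-04]), 'joint_torque': array([-1.39395383e-03, -9.35838032e+01,  3.66517402e+00, -4.54192042e+01,
       -4.89691144e-02,  2.03567895e-02,  9.26004805e-05]), 'ee_pos': array([ 0.16872962, -0.65313857,  0.18879534]), 'tool_rot': array([-3.14039248e+00,  7.10411914e-05,  2.52840137e-01]), 'ft_force': array([ 0.05277164,  0.67366566, -0.06300224]), 'ft_torque': array([ 0.06072449, -0.02029828,  0.01454163]), 'grip_force': 0.0, 'gripper_width': 0.09394833336918675} 0.014
scene {'fx': 461.8134247932424, 'fy': 461.8134247932424, 'cx': 259.949362832358, 'cy': 195.49579041104823, 'cam_to_world': array([[-0.78118659, -0.47960894,  0.39965332,  0.16868343],
       [-0.62425212,  0.59236514, -0.50932586,  0.53217913],
       [ 0.00753654, -0.64736296, -0.7621446 ,  0.93322646],
       [ 0.        ,  0.        ,  0.        ,  1.        ]])}
top {'fx': 422.6307643757633, 'fy': 422.6307643757633, 'cx': 252.49365583210337, 'cy': 199.72515049272062, 'cam_to_world': array([[-0.01040008, -0.99138111,  0.13059606,  0.47115708],
       [-0.9997341 ,  0.00762078, -0.02176339, -0.01927213],
       [ 0.02058057, -0.13078768, -0.99119676,  1.00142117],
       [ 0.        ,  0.        ,  0.        ,  1.        ]])}
```

View pics/scene0.png

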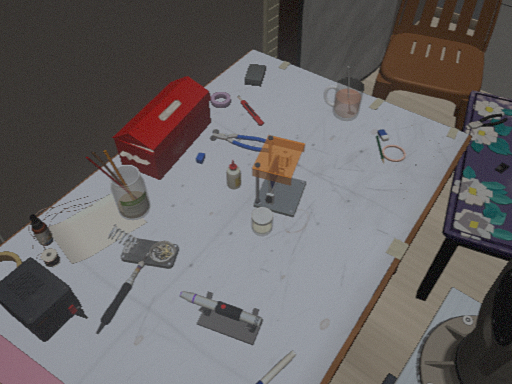

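View pics/top0.png

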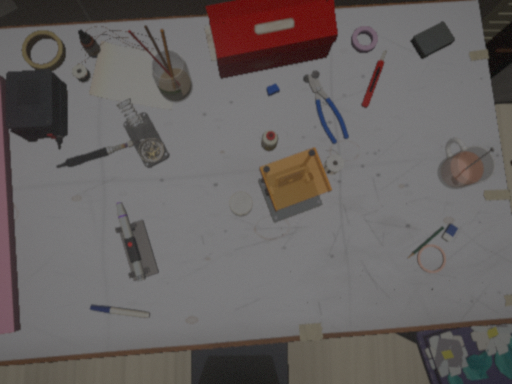

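Scene shows lamp in its rest (~220,310), holder with amber shield (~278,165), bottle (233,175), jar (262,220), spool (335,163 in top). Top shows lamp at (130,243), nose up at (121,207), holder at (295,185). I'll zoom in.

```bash
cat > h.py <<'E'
import numpy as np,cv2
from cell import bot
def load(n):
    z=np.load(f"{n}.npz");return z['p'],z['d'],bot.camera_params(n)
def ray(c,u,v):
    T=c['cam_to_world'];return T[:3,3],T[:3,:3]@np.array([(u-c['cx'])/c['fx'],(v-c['cy'])/c['fy'],1])
def onz(c,u,v,z):
    o,r=ray(c,u,v);return o+r*(z-o[2])/r[2]
def cloud(c,d):
    v,u=np.mgrid[:d.shape[0],:d.shape[1]]
    P=np.stack([(u-c['cx'])/c['fx']*d,(v-c['cy'])/c['fy']*d,d],-1)
    return P@c['cam_to_world'][:3,:3].T+c['cam_to_world'][:3,3]
def proj(c,P):
    T=np.linalg.inv(c['cam_to_world']);q=T[:3,:3]@P+T[:3,3];return c['fx']*q[0]/q[2]+c['cx'],c['fy']*q[1]/q[2]+c['cy']
E
python3 - <<'E'
from h import *
rows=[]
def crop(n,x0,y0,w,h):
    p,_,_=load(n);return cv2.resize(p[y0:y0+h,x0:x0+w,::-1],(400,300),interpolation=cv2.INTER_CUBIC)
a=np.vstack([np.hstack([crop("top",235,120,120,90+0),crop("top",80,190,120,90)]),np.hstack([crop("scene",220,125,120,90),crop("scene",160,275,120,90)])])
cv2.imwrite("pics/crops.png",np.clip(a*1.5,0,255).astype(np.uint8))
E
```

```text
(no output)
```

View pics/crops.png

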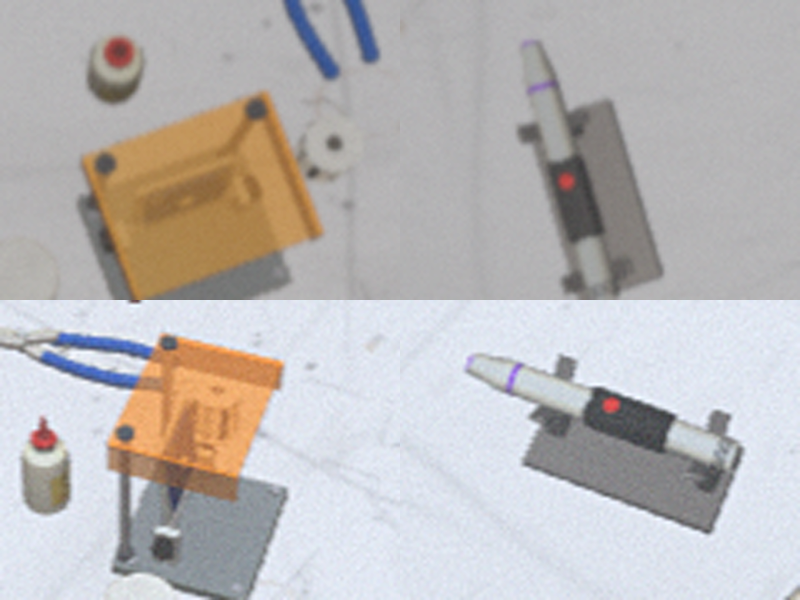

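Crops: holder opens towards the robot with yaw ~20°; posts at the rear (+x). Lamp nose also points to +x,+y. A bit of blue glass is visible below the shield (scene crop 175,490). Now the numbers.

```bash
python3 - <<'E'
from h import *
np.set_printoptions(precision=4,suppress=True)
for n in ["top","scene"]:
    p,d,c=load(n);P=cloud(c,d)
    hsv=cv2.cvtColor(p,cv2.COLOR_RGB2HSV)
    t=P[(d>0)&(abs(P[...,2])<.03)];print(n,"table z med",np.median(t[:,2]),"invalid",(d==0).mean())
    # lamp: red button, violet ring
    reg=np.zeros(d.shape,bool)
    if n=="top": reg[195:290,95:170]=1; hr=(slice(140,225),slice(250,340))
    else: reg[280:350,170:280]=1; hr=(slice(130,220),slice(245,315))
    for nm,m in dict(red=((hsv[...,0]<8)|(hsv[...,0]>172))&(hsv[...,1]>130),violet=(hsv[...,0]>120)&(hsv[...,0]<150)&(hsv[...,1]>60)).items():
        k,lab,st,ce=cv2.connectedComponentsWithStats((m&reg).astype(np.uint8))
        for i in range(1,k):
            if st[i,4]>2: print(nm,st[i,4],ce[i],"z-plane",onz(c,*ce[i],.068 if nm=="red" else .06),"depth",np.median(P[lab==i],0))
    # elevated lamp cloud
    L=P[reg&(P[...,2]>.045)&(P[...,2]<.085)]; print("lamp cloud",len(L),L.min(0),L.max(0))
    A=(hsv[...,0]>8)&(hsv[...,0]<25)&(hsv[...,1]>120); R=np.zeros_like(A);R[hr]=1;A&=R
    rect=cv2.minAreaRect(np.argwhere(A)[:,::-1].astype(np.float32));print("amber",A.sum(),rect,"z",np.percentile(P[A][:,2],[5,25,50,75,95]))
    for b in cv2.boxPoints(rect): print("  corner at .146",onz(c,*b,.146))
    k,lab,st,ce=cv2.connectedComponentsWithStats(((hsv[...,2]<90)&R).astype(np.uint8))
    for i in range(1,k):
        if st[i,4]>4: print("dark",st[i],ce[i],onz(c,*ce[i],.15),np.median(P[lab==i],0))
    H=P[R&(d>0)];print("z hist",np.histogram(H[:,2],np.arange(-.02,.18,.02))[0])
E
```

```text
top table z med 0.0028917359181513946 invalid 0.003957112630208333
red 14 [129.5    243.7143] z-plane [0.4993 0.23   0.068 ] depth [0.4986 0.2298 0.0692]
violet 9 [121.8889 215.4444] z-plane [0.5622 0.2507 0.06  ] depth [0.5623 0.2485 0.0663]
lamp cloud 926 [0.4207 0.1872 0.0475] [0.5925 0.2655 0.0721]
amber 2574 ((295.1240539550781, 178.59124755859375), (45.110084533691406, 59.97590255737305), 70.01689910888672) z [0.1451 0.1466 0.1476 0.1486 0.15  ]
  corner at .146 [ 0.6505 -0.0527  0.146 ]
  corner at .146 [ 0.6933 -0.1707  0.146 ]
  corner at .146 [ 0.6037 -0.1998  0.146 ]
  corner at .146 [ 0.5623 -0.083   0.146 ]
dark [261 140  16  11  95] [268.0737 145.9895] [ 0.6952 -0.0714  0.15  ] [ 0.7244 -0.0776  0.0358]
dark [331 140   3   4   6] [332.  141.5] [ 0.7041 -0.2045  0.15  ] [ 0.7422 -0.2348  0.0097]
dark [309 150   6   6  33] [311.4242 152.5758] [ 0.6808 -0.1609  0.15  ] [ 0.6798 -0.1603  0.1517]
dark [333 161   5   4  15] [334.8667 162.5333] [ 0.6595 -0.2089  0.15  ] [ 0.6866 -0.2361  0.0313]
dark [264 166   6   7  30] [266.1333 168.7   ] [ 0.6474 -0.0667  0.15  ] [ 0.6467 
[... 1201 characters left out ...]
4  16] [257.  164.5] [ 0.6447 -0.0618  0.15  ] [ 0.6446 -0.0629  0.1492]
dark [256 170   3   5   8] [257.    172.375] [ 0.6287 -0.042   0.15  ] [ 0.6393 -0.0549  0.132 ]
dark [268 173  10  19 103] [271.6602 180.7961] [ 0.5861 -0.0426  0.15  ] [ 0.6119 -0.0716  0.1182]
dark [255 176   6  28  72] [257.3194 191.5556] [0.5912 0.0034 0.15  ] [ 0.6441 -0.0618  0.0495]
dark [265 196  10   8  67] [269.4179 199.3731] [0.5561 0.0044 0.15  ] [ 0.6122 -0.0738  0.0365]
dark [254 205   6   3  10] [256.1 205.8] [0.5675 0.0371 0.15  ] [ 0.6413 -0.0532  0.0071]
dark [271 209  23   8  47] [282.4894 213.0213] [0.5106 0.0169 0.15  ] [ 0.5714 -0.0778  0.0056]
z hist [1701 2349   66  332   43   22   41  235 1476]
```

Request:
{"method": "apply_moves", "body": {"targets": [[0.03, -0.02, -0.02, -0.02], [0.07, -0.045, -0.04, -0.04], [0.115, -0.07, -0.06, -0.06], [0.16, -0.095, -0.08, -0.08], [0.2, -0.12, -0.09, -0.08]], "hand": 0.094}}

```text
time: 0.6
ee_pos: [0.3269, -0.493, 0.2783]
tool_rot: [3.141, -0.0, 0.333]
ft_force: [0.7, -0.9, 0.4]
gripper_width: 0.0933
grip_force: 0.0
```

```bash
python3 - <<'E'
from h import *
np.set_printoptions(precision=4,suppress=True)
for n in ["top","scene"]:
    p,d,c=load(n);P=cloud(c,d)
    reg=np.zeros(d.shape,bool)
    if n=="top": reg[195:290,95:170]=1
    else: reg[280:350,170:280]=1
    L=P[reg&(P[...,2]>.056)&(P[...,2]<.085)]
    for it in range(3):
        m=np.median(L[:,:2],0) if it==0 else L[:,:2].mean(0);w,V=np.linalg.eigh(np.cov((L[:,:2]-m).T));a=V[:,1]*np.sign(V[0,1])
        s=(L[:,:2]-m)@a; t=(L[:,:2]-m)@[-a[1],a[0]]; L=L[abs(t)<.013]
    s=(L[:,:2]-m)@a; lo,hi=np.percentile(s,[.5,99.5]);print(n,len(L),"yaw",np.arctan2(a[1],a[0]),"len",hi-lo,"nose",m+a*hi,"tail",m+a*lo,"origin",m+a*((hi+lo)/2-.020))
    B=reg&(p.max(2)<70)&(P[...,2]>.056); print("black grip centroid",P[B].mean(0),B.sum())
c=bot.camera_params("wrist");print(c);print(bot.observe()['ee_pos'],bot.observe()['tool_rot'])
E
```

```text
top 768 yaw 0.3108170111018354 len 0.17755169784757552 nose [0.5914 0.2579] tail [0.4224 0.2036] origin [0.4879 0.2247]
black grip centroid [0.486  0.2244 0.0646] 293
scene 785 yaw 0.3099954695661317 len 0.17781984298698167 nose [0.5884 0.2642] tail [0.419 0.21 ] origin [0.4847 0.231 ]
black grip centroid [0.4806 0.2325 0.0672] 246
{'fx': 297.3186396354542, 'fy': 297.3186396354542, 'cx': 257.980131662804, 'cy': 190.81264474906652, 'cam_to_world': array([[ 0.3278, -0.9062, -0.2671,  0.4059],
       [-0.9447, -0.3137, -0.0953, -0.4664],
       [ 0.0025,  0.2836, -0.9589,  0.4737],
       [ 0.    ,  0.    ,  0.    ,  1.    ]])}
[ 0.3269 -0.493   0.2783] [ 3.1407 -0.0002  0.3331]
```

Request:
{"method": "apply_moves", "body": {"targets": [[0.015, -0.015, 0.015, -0.14], [0.035, -0.03, 0.03, -0.28], [0.055, -0.05, 0.05, -0.42], [0.07, -0.065, 0.065, -0.56], [0.09, -0.08, 0.08, -0.7]]}}

```text
time: 1.1
ee_pos: [0.3845, -0.3882, 0.1963]
tool_rot: [-3.141, 0.0, 1.038]
ft_force: [0.3, -1.2, -1.0]
gripper_width: 0.0942
grip_force: 0.0
```

Request:
{"method": "apply_moves", "body": {"targets": [[0.024, -0.002, 0.015, -0.14], [0.048, -0.004, 0.03, -0.28], [0.072, -0.006, 0.045, -0.42], [0.096, -0.008, 0.06, -0.56], [0.118, -0.01, 0.078, -0.7]]}}

```text
time: 1.6
ee_pos: [0.4371, -0.2816, 0.1187]
tool_rot: [3.141, 0.0, 1.739]
ft_force: [0.5, 0.2, -0.9]
gripper_width: 0.0942
grip_force: 0.0
```

```bash
python3 - <<'E'
from h import *
s=bot.observe();print(s['time'],s['ee_pos'],s['tool_rot'],s['joint_positions'])
for k in range(8):
    c=bot.camera_params("wrist");p,d=bot.capture("wrist")
s=bot.observe();print(s['time'],s['ee_pos'],abs(s['qvel']).max())
np.savez("wrist1.npz",p=p,d=d,T=c['cam_to_world'])
cv2.imwrite("pics/w1.png",cv2.resize(p[:,:,::-1],(800,600),interpolation=cv2.INTER_CUBIC))
E
```

```text
1.6 [ 0.43708468 -0.28163912  0.11871997] [3.14125654e+00 6.38037572e-05 1.73871159e+00] [ 0.75677703  0.27735824 -0.35841231  2.00301168  0.12461783  0.88154176
  0.49942646]
2.0 [ 0.43652445 -0.28370011  0.11971511] 0.0039729188671005404
```

View pics/w1.png

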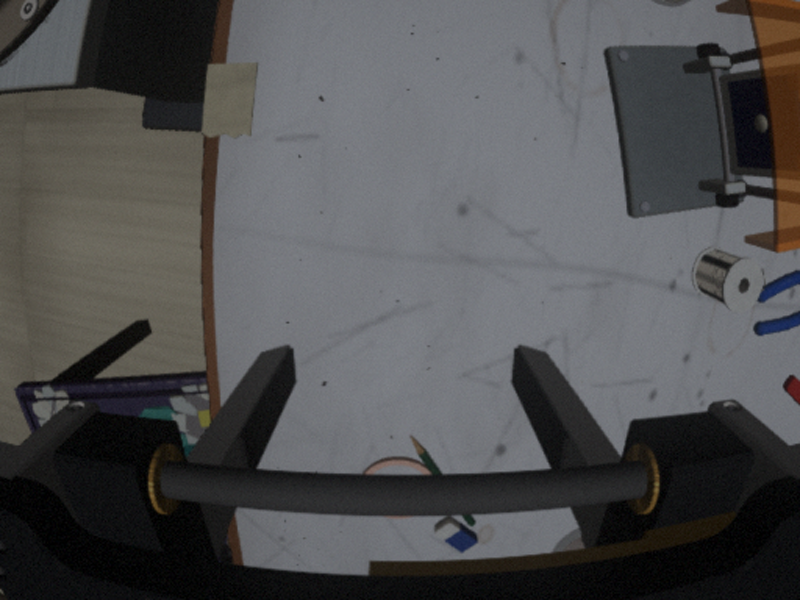

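The view shows the glass with the dot at (761,124) of the scaled picture, i.e. about (487,79) raw, plate hinge bar at (722,125), base front edge at (620,130), all below the shield edge.

```bash
cat >> h.py <<'E'
def wcloud(c,T,d):
    v,u=np.mgrid[:d.shape[0],:d.shape[1]].astype(float)
    x=(u-c['cx'])/c['fx'];y=(v-c['cy'])/c['fy'];r=np.hypot(x,y)+1e-12
    R=np.stack([x/r*np.tan(r),y/r*np.tan(r),np.ones_like(r)],-1)
    return (R*d[...,None])@T[:3,:3].T+T[:3,3], R@T[:3,:3].T
E
python3 - <<'E'
from h import *
np.set_printoptions(precision=4,suppress=True)
z=np.load("wrist1.npz");p,d,T=z['p'],z['d'],z['T'];c=bot.camera_params("wrist")
P,R=wcloud(c,T,d)
print("table z",np.median(P[100:200,180:350,2]))
hsv=cv2.cvtColor(p,cv2.COLOR_RGB2HSV)
reg=np.zeros(d.shape,bool);reg[48:110,470:494]=1
# dot: bright blob in reg
g=p.astype(int).sum(2)
m=reg&(g>250);m[:65]=0;m[95:]=0
k,lab,st,ce=cv2.connectedComponentsWithStats(m.astype(np.uint8))
for i in range(1,k):
    if st[i,4]>5: print("blob",st[i],ce[i],np.median(P[lab==i],0))
bl=reg&(p[...,2].astype(int)>p[...,0]+8)&(g<200); Q=P[bl&(d>0)]
print("blue",bl.sum(),Q.min(0),Q.max(0))
for it in range(4):
    mu=Q.mean(0);n=np.linalg.svd(Q-mu)[2][2];e=(Q-mu)@n;Q=Q[abs(e)<2.5*e.std()]
n*=np.sign(n[0]);print("n",n,"yaw",np.arctan2(n[1],n[0]),"tilt",np.arcsin(-n[2]),"centre",mu,"rms",e.std(),len(Q))
u,v=487,79
print("ray∩plane",T[:3,3]+R[v,u]*(((mu-T[:3,3])@n)/(R[v,u]@n)))
# base corners (scaled picture) at z=.012
for (a,b) in [(608,48),(630,215)]:
    x,y=a/1.5625,b/1.5625;r=R[int(round(y)),int(round(x))];print("base front corner",T[:3,3]+r*(.012-T[2,3])/r[2])
E
```

```text
table z 0.001356326354466142
blue 276 [ 0.6238 -0.1514  0.0535] [ 0.6466 -0.0981  0.0826]
n [ 0.9327  0.337  -0.1285] yaw 0.3467240145927898 tilt 0.128836323711093 centre [ 0.6355 -0.1268  0.0659] rms 0.0007043604916141718 272
ray∩plane [ 0.6366 -0.1248  0.079 ]
base front corner [ 0.5485 -0.0931  0.012 ]
base front corner [ 0.5871 -0.2059  0.012 ]
```

Request:
{"method": "apply_moves", "body": {"targets": [[0.03, 0.01, -0.02, 0.14], [0.075, 0.02, -0.04, 0.28], [0.12, 0.03, -0.05, 0.42], [0.167, 0.044, -0.05, 0.56], [0.213, 0.056, -0.05, 0.7]]}}

```text
time: 2.5
ee_pos: [0.4569, -0.0788, 0.1702]
tool_rot: [3.139, -0.0, 1.068]
ft_force: [0.5, -0.0, -0.0]
gripper_width: 0.0941
grip_force: 0.0
```

Request:
{"method": "apply_moves", "body": {"targets": [[0.039, -0.02, 0, 0.14], [0.078, -0.041, 0, 0.28], [0.117, -0.062, 0, 0.42], [0.156, -0.082, 0, 0.56], [0.195, -0.103, 0, 0.7]]}}

```text
time: 3.0
ee_pos: [0.4594, 0.1185, 0.1698]
tool_rot: [3.141, -0.001, 0.466]
ft_force: [0.8, -0.5, -0.4]
gripper_width: 0.0937
grip_force: 0.0
```

Request:
{"method": "apply_moves", "body": {"targets": [[0.01, -0.025, 0, 0.015], [0.02, -0.05, 0, 0.029], [0.024, -0.061, 0, 0.029], [0.024, -0.061, 0, 0.029], [0.024, -0.061, 0, 0.029]]}}

```text
time: 3.5
ee_pos: [0.453, 0.1815, 0.1692]
tool_rot: [3.141, 0.0, 0.443]
ft_force: [-0.2, -0.6, 0.4]
gripper_width: 0.0937
grip_force: 0.0
```

```bash
python3 - <<'E'
from h import *
np.set_printoptions(precision=4,suppress=True)
c=bot.camera_params("wrist");p,d=bot.capture("wrist")
s=bot.observe();print(s['time'],s['ee_pos'],s['tool_rot'],abs(s['qvel']).max())
np.savez("wrist2.npz",p=p,d=d,T=c['cam_to_world'])
cv2.imwrite("pics/w2.png",cv2.resize(p[:,:,::-1],(800,600),interpolation=cv2.INTER_CUBIC))
P,R=wcloud(c,c['cam_to_world'],d)
m=(P[...,2]>.055)&(P[...,2]<.08)&(abs(P[...,0]-.5)<.12)&(abs(P[...,1]-.228-.32*(P[...,0]-.486))<.03)
L=P[m];print("top z",np.percentile(L[:,2],[50,95]),"table",np.median(P[(abs(P[...,2])<.01)][:,2]))
for it in range(4):
    mu=L[:,:2].mean(0);w,V=np.linalg.eigh(np.cov((L[:,:2]-mu).T));a=V[:,1]*np.sign(V[0,1]);t=(L[:,:2]-mu)@[-a[1],a[0]];L=L[abs(t)<.012]
q=(L[:,:2]-mu)@a;lo,hi=np.percentile(q,[.3,99.7]);print(len(L),"yaw",np.arctan2(a[1],a[0]),"len",hi-lo,"nose",mu+a*hi,"origin",mu+a*(hi-.11),mu+a*(lo+.07))
E
```

```text
3.55 [0.4531 0.1812 0.1692] [3.1411 0.0003 0.4422] 0.006337325664193302
top z [0.0639 0.0664] table 0.0013423278742079603
3287 yaw 0.31409546440079034 len 0.17734280534025615 nose [0.5912 0.2587] origin [0.4866 0.2247] [0.4891 0.2255]
```

View pics/w2.png

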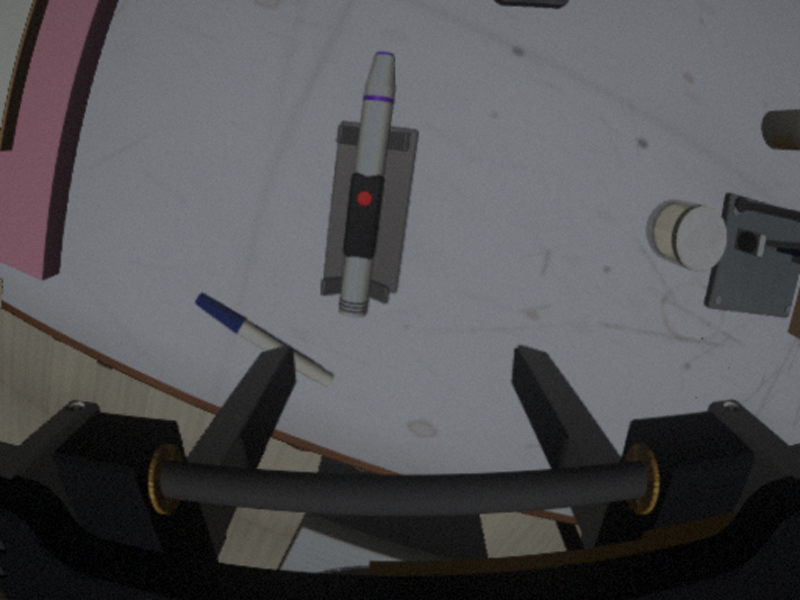

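Lamp in the rest seen from (383,55) nose to (353,310) tail; button at (364,198). Position agrees with the top view. Approaching.

Request:
{"method": "apply_moves", "body": {"targets": [[0.016, -0.014, 0.005, 0.07], [0.032, -0.028, 0.02, 0.128], [0.032, -0.028, 0.045, 0.128], [0.032, -0.028, 0.06, 0.128], [0.032, -0.028, 0.06, 0.128]]}}

```text
time: 4.05
ee_pos: [0.4688, 0.2198, 0.1074]
tool_rot: [3.141, 0.003, 0.315]
ft_force: [0.4, -0.5, 0.9]
gripper_width: 0.094
grip_force: 0.0
```

```bash
python3 - <<'E'
from h import *
s=bot.observe();p=s['ee_pos'];y=s['tool_rot'][2];w=np.array([.4702,.2199,.050])-p
print(p,y,"shift tool",w[0]*np.cos(y)+w[1]*np.sin(y),w[0]*np.sin(y)-w[1]*np.cos(y),-w[2],"turn",y-.314)
E
```

```text
[0.46875125 0.21981886 0.10739488] 0.31474285103797994 shift tool 0.0014027035033897313 0.00037133681396956937 0.05739488278858358 turn 0.0007428510379799413
```

Request:
{"method": "apply_moves", "body": {"targets": [[0.001, 0, 0.02, 0], [0.001, 0, 0.038, 0], [0.001, 0, 0.052, 0], [0.001, 0, 0.058, 0], [0.001, 0, 0.058, 0]]}}

```text
time: 4.55
ee_pos: [0.4705, 0.2216, 0.051]
tool_rot: [3.141, 0.001, 0.315]
ft_force: [-0.3, -0.2, 0.4]
gripper_width: 0.0945
grip_force: 0.0
```

Request:
{"method": "apply_moves", "body": {"targets": [[0, 0, 0, 0], [0, 0, 0, 0], [0, 0, 0, 0], [0, 0, 0, 0], [0, 0, 0, 0]], "hand": 0.015, "squeeze": 4}}

```text
time: 5.05
ee_pos: [0.4707, 0.222, 0.0514]
tool_rot: [3.142, -0.0, 0.316]
ft_force: [0.1, -0.6, 0.5]
gripper_width: 0.0576
grip_force: 0.0
```

Request:
{"method": "apply_moves", "body": {"targets": [[0, 0, 0, 0], [0, 0, 0, 0], [0, 0, 0, 0], [0, 0, 0, 0], [0, 0, 0, 0]]}}

```text
time: 5.55
ee_pos: [0.4706, 0.222, 0.0511]
tool_rot: [3.142, 0.0, 0.316]
ft_force: [-0.6, 0.1, 0.2]
gripper_width: 0.0176
grip_force: 0.0
```

Request:
{"method": "apply_moves", "body": {"targets": [[0, 0, 0, 0], [0, 0, 0, 0], [0, 0, 0, 0], [0, 0, 0, 0], [0, 0, 0, 0]]}}

```text
time: 6.05
ee_pos: [0.4706, 0.222, 0.0512]
tool_rot: [3.142, -0.0, 0.316]
ft_force: [-0.4, -0.2, -0.3]
gripper_width: 0.0146
grip_force: 0.0
```

```bash
python3 - <<'E'
from h import *
c=bot.camera_params("wrist");p,d=bot.capture("wrist")
s=bot.observe();print(s['time'],s['ee_pos'],s['gripper_width'],s['grip_force'])
np.savez("wrist3.npz",p=p,d=d,T=c['cam_to_world'])
cv2.imwrite("pics/w3.png",cv2.resize(p[:,:,::-1],(800,600),interpolation=cv2.INTER_CUBIC))
E
```

```text
6.1 [0.47061037 0.221988   0.05117494] 0.015088670717134146 0.0
```

View pics/w3.png

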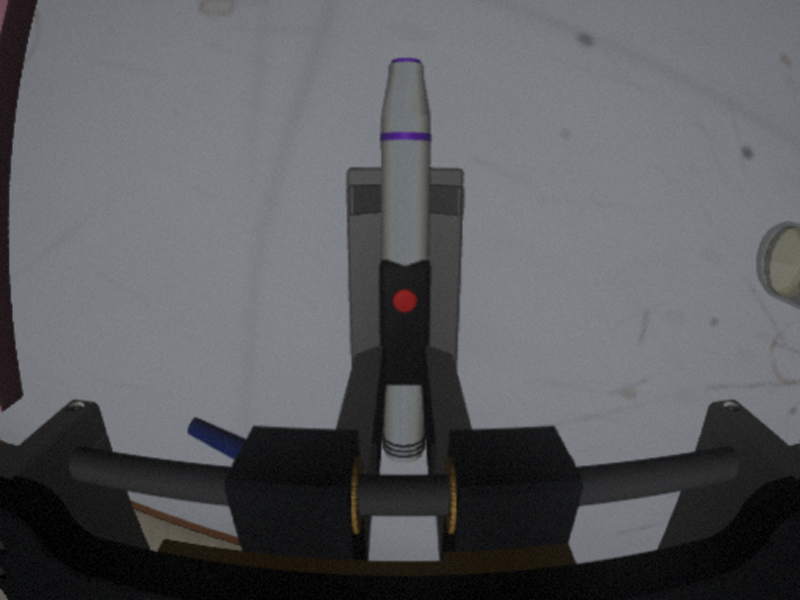

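The fingers hug the black grip (tips at ~(383..428,370)), button (404,300); opening reads the commanded 15 mm, so I'll command full close and see where it stops.

Request:
{"method": "apply_moves", "body": {"targets": [[0, 0, 0, 0], [0, 0, 0, 0], [0, 0, 0, 0], [0, 0, 0, 0], [0, 0, 0, 0]], "hand": 0.0, "squeeze": 4}}

```text
time: 6.6
ee_pos: [0.4706, 0.222, 0.0512]
tool_rot: [-3.142, 0.0, 0.316]
ft_force: [0.2, -0.1, 0.4]
gripper_width: 0.0005
grip_force: 0.0
```

```bash
python3 - <<'E'
from h import *
c=bot.camera_params("wrist");p,d=bot.capture("wrist")
P,R=wcloud(c,c['cam_to_world'],d);T=c['cam_to_world']
s=bot.observe();print(s['time'],s['ee_pos'],s['gripper_width'],s['grip_force'])
def pw(X):
    q=np.linalg.inv(T)@np.append(X,1);r=np.hypot(q[0],q[1]);th=np.arctan2(r,q[2]);return 1.5625*(c['cx']+c['fx']*th*q[0]/r),1.5625*(c['cy']+c['fy']*th*q[1]/r)
e=s['ee_pos'];y=s['tool_rot'][2]
for z in [.036,.05,.055,.0655]:print(z,pw(np.array([e[0],e[1],z])))
n=np.array([np.sin(y),-np.cos(y),0])
for o in (-.0105,.0105,-.0075,.0075):print("off",o,pw(np.r_[e[:2],.0655]+n*o))
b=p[270:560]
im=cv2.resize(p[150:300,190:330,::-1],(560,600),interpolation=cv2.INTER_CUBIC);cv2.imwrite("pics/w4.png",np.clip(im.astype(float)*2.2,0,255).astype(np.uint8))
Z=P[...,2];
for v in (225,232,238,244,250): print(v,np.round(1000*Z[v,225:300:5]).astype(int))
E
```

```text
6.65 [0.47058349 0.2220157  0.05117195] 0.000306221991520808 0.0
0.036 (np.float64(400.5117571845358), np.float64(339.5773807502913))
0.05 (np.float64(400.40402105576663), np.float64(350.7876731122101))
0.055 (np.float64(400.3625436835981), np.float64(355.12724713882136))
0.0655 (np.float64(400.2697071080157), np.float64(364.8890175769782))
off -0.0105 (np.float64(375.74705006704363), np.float64(364.8107666409971))
off 0.0105 (np.float64(424.8031746079511), np.float64(364.84371895079636))
off -0.0075 (np.float64(382.74448139961964), np.float64(364.8456924835341))
off 0.0075 (np.float64(417.80045583941296), np.float64(364.86925581019756))
225 [ 7  9  8  7 75 75 70 72 74 75  9  7  6  8  1]
232 [ 7  9  8 86 85 85 82 83 85 85 84  9 10  8  2]
238 [ 7 10  9 93 93 94 94 90 94 94 94  8  9  8  1]
244 [  7   8   9 101 100 102 101  97 101 102 101 102   8   9   2]
250 [  1   8 109 109 108 107 107 104 107 108 109 108   9   9   2]
```

View pics/w4.png

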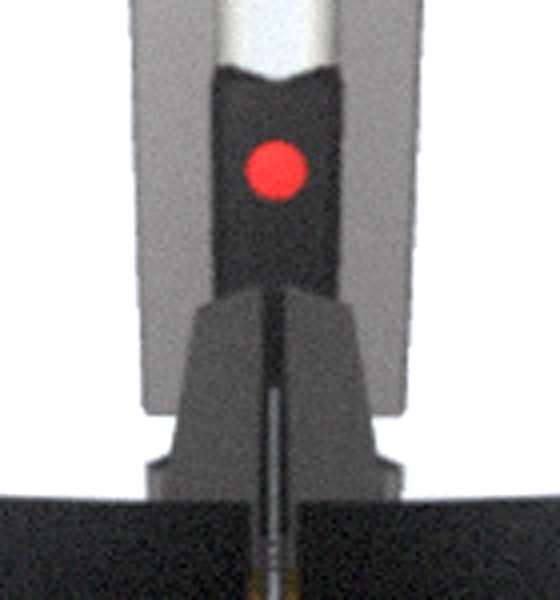

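The closed fingers lie on top of the grip (their tips at ~(275,290) of the crop, depth says z≈0.07), not beside it, though tips should be at 0.037. Checking the fingertip height against TCP in the open-gripper pictures.

```bash
python3 - <<'E'
from h import *
np.set_printoptions(precision=4,suppress=True)
c=bot.camera_params("wrist")
print(bot.nose_length,[a for a in dir(bot) if a[0]!='_'])
for f,e,y in [("wrist2",[.4531,.1812,.1692],.442),("wrist3",[.4706,.222,.0512],.316)]:
    z=np.load(f+".npz");P,_=wcloud(c,z['T'],z['d']);Q=P-np.array(e)
    X=Q[...,0]*np.cos(y)+Q[...,1]*np.sin(y);Y=Q[...,0]*np.sin(y)-Q[...,1]*np.cos(y);Z=-Q[...,2]
    for sg in (-1,1):
        m=(abs(X)<.013)&(Y*sg>(.04 if f=="wrist2" else .002))&(Y*sg<.075)&(Z<.03)&(Z>-.08)
        q=np.c_[X[m],Y[m],Z[m]]; print(f,sg,len(q)); 
        if len(q): o=q[np.argsort(-q[:,2])];print(o[:3]),print(o[len(o)//2])
E
```

```text
0.014 ['IKError', 'camera_params', 'capture', 'job_done', 'nose_length', 'observe']
wrist2 -1 1894
[[-0.0006 -0.0464 -0.0153]
 [ 0.0068 -0.0465 -0.0155]
 [ 0.0078 -0.0463 -0.016 ]]
[-0.001  -0.0457 -0.0562]
wrist2 1 1893
[[ 0.0058  0.0484 -0.0163]
 [-0.0023  0.0484 -0.0164]
 [ 0.0066  0.0483 -0.0164]]
[-0.0035  0.048  -0.0564]
wrist3 -1 1571
[[-0.0127 -0.0058 -0.0095]
 [-0.0119 -0.005  -0.0109]
 [-0.0125 -0.005  -0.0113]]
[ 0.0103 -0.014  -0.0517]
wrist3 1 1680
[[-0.0125  0.0082 -0.0099]
 [-0.0129  0.0089 -0.0105]
 [-0.0124  0.0081 -0.0116]]
[ 0.0083  0.0094 -0.0489]
```

The camera places the fingertips about 15 mm behind the reported TCP, not 14 mm ahead, in two pictures, so the reported TCP is about 30 mm too low (table and lamp heights check out in the same pictures). I go 30 mm deeper, watching the force.

Request:
{"method": "apply_moves", "body": {"targets": [[0, 0, -0.003, 0], [0, 0, -0.003, 0], [0, 0, -0.003, 0], [0, 0, -0.003, 0], [0, 0, -0.003, 0]], "hand": 0.06}}

```text
time: 7.15
ee_pos: [0.4706, 0.222, 0.0541]
tool_rot: [3.142, 0.0, 0.316]
ft_force: [0.1, 0.2, -0.1]
gripper_width: 0.0372
grip_force: 0.0
```

Request:
{"method": "apply_moves", "body": {"targets": [[0, 0, 0, 0], [0, 0, 0, 0], [0, 0, 0, 0], [0, 0, 0.004, 0], [0, 0, 0.008, 0]]}}

```text
time: 7.65
ee_pos: [0.4706, 0.222, 0.0459]
tool_rot: [3.142, -0.0, 0.316]
ft_force: [0.6, 0.5, -0.3]
gripper_width: 0.0602
grip_force: 0.0
```

Request:
{"method": "apply_moves", "body": {"targets": [[0, 0, 0.003, 0], [0, 0, 0.006, 0], [0, 0, 0.009, 0], [0, 0, 0.012, 0], [0, 0, 0.015, 0]]}}

```text
time: 8.15
ee_pos: [0.4706, 0.222, 0.0309]
tool_rot: [3.142, 0.0, 0.316]
ft_force: [-0.8, 0.6, 0.9]
gripper_width: 0.0602
grip_force: 0.0
```

No contact. Down the last 10 mm, then a gentle close.

Request:
{"method": "apply_moves", "body": {"targets": [[0, 0, 0.004, 0], [0, 0, 0.008, 0], [0, 0, 0.01, 0], [0, 0, 0.01, 0], [0, 0, 0.01, 0]]}}

```text
time: 8.65
ee_pos: [0.4706, 0.222, 0.0212]
tool_rot: [-3.142, 0.0, 0.316]
ft_force: [-0.2, 0.2, 0.2]
gripper_width: 0.0598
grip_force: 0.0
```

Request:
{"method": "apply_moves", "body": {"targets": [[0, 0, 0, 0], [0, 0, 0, 0], [0, 0, 0, 0], [0, 0, 0, 0], [0, 0, 0, 0]], "hand": 0.015, "squeeze": 4}}

```text
time: 9.15
ee_pos: [0.4706, 0.222, 0.0212]
tool_rot: [3.142, -0.0, 0.316]
ft_force: [-0.6, 0.7, 0.6]
gripper_width: 0.0236
grip_force: 0.0
```

Request:
{"method": "apply_moves", "body": {"targets": [[0, 0, 0, 0], [0, 0, 0, 0], [0, 0, 0, 0], [0, 0, 0, 0], [0, 0, 0, 0]]}}

```text
time: 9.65
ee_pos: [0.4707, 0.2218, 0.0212]
tool_rot: [3.141, -0.0, 0.316]
ft_force: [1.0, -2.3, 1.8]
gripper_width: 0.021
grip_force: 4.0
```

Gripped at 21.0 mm. Lift the tail side 9 mm with the weak grip so that the nose stays in the front fork, then look at the pitch.

Request:
{"method": "apply_moves", "body": {"targets": [[0, 0, -0.002, 0], [0, 0, -0.004, 0], [0, 0, -0.006, 0], [0, 0, -0.008, 0], [0, 0, -0.01, 0]], "squeeze": 3}}

```text
time: 10.15
ee_pos: [0.4706, 0.2221, 0.0314]
tool_rot: [-3.142, -0.0, 0.316]
ft_force: [0.0, -0.0, -1.2]
gripper_width: 0.021
grip_force: 3.0
```

```bash
cat >> h.py <<'E'
def lamp(e,y):
    """lamp axis from the wrist view: pitch (nose down +), yaw, axis point, nose"""
    c=bot.camera_params("wrist");p,d=bot.capture("wrist");T=c['cam_to_world'];P,_=wcloud(c,T,d)
    Q=P-np.array(e);X=Q[...,0]*np.cos(y)+Q[...,1]*np.sin(y);Y=Q[...,0]*np.sin(y)-Q[...,1]*np.cos(y);Z=Q[...,2]
    g=p.astype(int).sum(2)
    m=(X>.035)&(X<.150)&(abs(Y)<.02)&(Z>-.01)&(Z<.07)&(d>0)
    # ridge: per 5 mm slice along X the highest strip, tube part only
    b=m&(X>.056)&(X<.098);q=np.c_[X[b],Y[b],Z[b]]
    # keep the strip near the ridge
    yc=np.median(q[:,1]);q=q[abs(q[:,1]-yc)<.005]
    for _ in range(3):
        k=np.polyfit(q[:,0],q[:,2],1);r=q[:,2]-np.polyval(k,q[:,0]);q=q[abs(r)<2*r.std()+1e-4]
    a=np.c_[X[b],Y[b]];ky=np.polyfit(a[:,0],a[:,1],1)
    nose=np.percentile(X[m],99.7)
    np.savez("last.npz",p=p,d=d,T=T)
    return dict(n=len(q),pitch=-np.arctan(k[0]),ridge0=np.polyval(k,0),yawrel=-np.arctan(ky[0]),y0=ky[1],noseX=nose,noseY=np.polyval(ky,nose),noseZ=np.polyval(k,nose)-.0098)
E
python3 - <<'E'
from h import *
s=bot.observe();print(s['time'],s['ee_pos'],s['gripper_width'],s['grip_force']);print(lamp(s['ee_pos'],s['tool_rot'][2]))
E
```

```text
10.15 [0.47057855 0.2220828  0.03138147] 0.021037497993098783 2.9964910447597504
{'n': 1457, 'pitch': np.float64(-0.0012906749449959325), 'ridge0': np.float64(0.04329010846940643), 'yawrel': np.float64(-0.02536185325112379), 'y0': np.float64(-0.0011992028371250955), 'noseX': np.float64(0.1266999384510655), 'noseY': np.float64(0.002014831552606609), 'noseZ': np.float64(0.03365363699630197)}
```

No sag: the lamp stays level in the grip (weight fully carried, −1.2 N). Double-check the glass tilt before deciding whether a level lamp is square enough.

```bash
python3 - <<'E'
from h import *
np.set_printoptions(precision=4,suppress=True)
z=np.load("wrist1.npz");p,d,T=z['p'],z['d'],z['T'];c=bot.camera_params("wrist");P,R=wcloud(c,T,d)
t=P[60:200,180:380].reshape(-1,3);t=t[abs(t[:,2])<.012];A=np.c_[t[:,:2],np.ones(len(t))];print("table slope",np.linalg.lstsq(A,t[:,2],rcond=None)[0])
h=.343;ax=np.array([np.cos(h),np.sin(h)]);O=np.array([.6149,-.1320])
hx=(P[...,:2]-O)@ax;hy=(P[...,:2]-O)@[-ax[1],ax[0]];Z=P[...,2]
m=(abs(hy)<.03)&(hx>0)&(hx<.05)&(Z>.03)&(Z<.125)
for lo in np.arange(.035,.125,.01):
    q=m&(Z>=lo)&(Z<lo+.01);print(round(lo,3),q.sum(),"hx med",np.median(hx[q]) if q.any() else None)
g=p.astype(int)
# dot centroid by brightness within the glass patch
sub=p[68:92,476:500].astype(int);G=sub.sum(2);print(np.round(G[::2,::2]))
p2,d2,c2=load("scene");P2=cloud(c2,d2);hx=(P2[...,:2]-O)@ax;hy=(P2[...,:2]-O)@[-ax[1],ax[0]];q=(abs(hy)<.033)&(hx>-.02)&(hx<.05)&(P2[...,2]>.045)&(P2[...,2]<.125);
if q.sum()>5: print("scene",q.sum(),np.polyfit(P2[...,2][q],hx[q],1))
E
```

```text
table slope [-0.0006 -0.0015  0.0012]
0.035 372 hx med 0.021306208537578163
0.045 228 hx med 0.021931695429451448
0.055 387 hx med 0.02035429721539666
0.065 402 hx med 0.02184330626994742
0.075 390 hx med 0.022983021338372413
0.085 1 hx med 0.021936510267759286
0.095 0 hx med None
0.105 0 hx med None
0.115 0 hx med None
[[ 30  44  45  32  42  28  33  36  85 131 139 136]
 [ 37  43  37  38  61  30  29  39  58 130 131 136]
 [ 43  19  47  50  56  58  42  52  71 133 137 133]
 [ 36  39  46  31  88 148 192  50  63 128 141 137]
 [ 33  47  51  32  83 139 218 165  55 120 131 128]
 [ 39  49  33  63  83 139 196 247  57 114 134 146]
 [ 27  36  52  51  87 111 177 220  55  96 132 123]
 [ 30  35  53  36  73  93 150 157  33 107 126 129]
 [ 49  42  36  44  44  54 101  53  38  93 123 135]
 [ 31  48  32  38  24  40  37  31  44  90 125 138]
 [ 34  49  50  37  28  46  37  44  38  63 135 125]
 [ 38  35  52  23  30  30  37  20  16  45 133 136]]
scene 27 [0.1093 0.0159]
```

Tilt is 0.13 rad by two cameras, so a level lamp is well inside 0.2 rad. Lifting with a firm grip, then carrying it across above everything.

Request:
{"method": "apply_moves", "body": {"targets": [[0, 0, 0, 0], [0, 0, -0.025, 0], [0, 0, -0.06, 0], [0, 0, -0.1, 0], [0, 0, -0.13, 0]], "squeeze": 25}}

```text
time: 10.7
ee_pos: [0.4707, 0.2223, 0.1633]
tool_rot: [-3.141, -0.001, 0.316]
ft_force: [0.9, 0.3, -1.0]
gripper_width: 0.0203
grip_force: 25.0
```

Request:
{"method": "apply_moves", "body": {"targets": [[-0.008, 0.016, 0, 0], [-0.021, 0.042, 0, 0], [-0.036, 0.071, 0, 0], [-0.051, 0.1, 0, 0], [-0.066, 0.13, 0, 0]]}}

```text
time: 11.2
ee_pos: [0.4478, 0.0768, 0.1612]
tool_rot: [3.142, -0.0, 0.316]
ft_force: [1.3, -0.7, -0.8]
gripper_width: 0.0209
grip_force: 25.0
```

Request:
{"method": "apply_moves", "body": {"targets": [[-0.013, 0.026, 0, 0], [-0.026, 0.052, 0, 0], [-0.039, 0.078, 0, 0], [-0.052, 0.104, 0, 0], [-0.066, 0.13, 0, 0]]}}

```text
time: 11.7
ee_pos: [0.4255, -0.0672, 0.1612]
tool_rot: [3.141, -0.0, 0.316]
ft_force: [-0.0, 0.9, -0.4]
gripper_width: 0.0212
grip_force: 25.0
```

Request:
{"method": "apply_moves", "body": {"targets": [[-0.015, 0.029, 0, -0.006], [-0.03, 0.058, 0, -0.012], [-0.045, 0.086, 0, -0.018], [-0.057, 0.112, 0, -0.025], [-0.065, 0.129, 0, -0.029]]}}

```text
time: 12.2
ee_pos: [0.4035, -0.2109, 0.1611]
tool_rot: [3.141, 0.0, 0.343]
ft_force: [-0.0, 0.4, -1.3]
gripper_width: 0.0208
grip_force: 25.0
```

```bash
python3 - <<'E'
from h import *
s=bot.observe();e=s['ee_pos'];y=s['tool_rot'][2];print(s['time'],e,y,s['gripper_width'],s['grip_force']);print(lamp(e,y))
w=np.array([.4893,-.1781,.0445])-e
print("to aim: tool",w[0]*np.cos(y)+w[1]*np.sin(y),w[0]*np.sin(y)-w[1]*np.cos(y),-w[2],"turn",y-.345)
E
```

```text
12.2 [ 0.40349796 -0.21088242  0.16114614] 0.3434543270040804 0.020789043193245794 24.995575547218323
{'n': 1452, 'pitch': np.float64(-0.0002920393804504023), 'ridge0': np.float64(0.04343322030451554), 'yawrel': np.float64(0.0007743355769048019), 'y0': np.float64(0.0012748883671008498), 'noseX': np.float64(0.12656629956271234), 'noseY': np.float64(0.0011768835589245), 'noseZ': np.float64(0.03367018264927654)}
to aim: tool 0.09183015939601402 -0.0019747050811370105 0.11664614104818062 turn -0.001545672995919567
```

Request:
{"method": "apply_moves", "body": {"targets": [[0, -0.001, 0.02, -0.001], [0, -0.002, 0.05, -0.001], [0, -0.003, 0.08, -0.001], [0, -0.003, 0.105, -0.001], [0, -0.003, 0.1165, -0.001]]}}

```text
time: 12.75
ee_pos: [0.4021, -0.2054, 0.0428]
tool_rot: [-3.14, 0.002, 0.346]
ft_force: [0.3, -0.2, -0.8]
gripper_width: 0.0204
grip_force: 25.0
```

Request:
{"method": "apply_moves", "body": {"targets": [[0.01, 0, 0, 0], [0.022, 0, 0, 0], [0.036, 0, 0, 0], [0.046, 0, 0, 0], [0.05, 0, 0, 0]]}}

```text
time: 13.25
ee_pos: [0.4521, -0.1885, 0.0453]
tool_rot: [3.141, -0.001, 0.347]
ft_force: [-0.2, 1.3, -1.3]
gripper_width: 0.0209
grip_force: 25.0
```

```bash
python3 - <<'E'
from h import *
np.set_printoptions(precision=4,suppress=True)
for n in ["scene","top"]:
    p,d=bot.capture(n); np.savez(f"{n}b.npz",p=p,d=d)
s=bot.observe();e=s['ee_pos'];y=s['tool_rot'][2];print(s['time'],e,y,s['gripper_width'],s['grip_force'])
w=np.array([.4893,-.1781,.0445])-e
print("to aim: tool",w[0]*np.cos(y)+w[1]*np.sin(y),w[0]*np.sin(y)-w[1]*np.cos(y),-w[2],"turn",y-.345)
r=lamp(e,y);print(r)
nose=e+np.array([np.cos(y)*r['noseX']+np.sin(y)*r['noseY'],np.sin(y)*r['noseX']-np.cos(y)*r['noseY'],r['noseZ']]);print("nose",nose,"dot-nose",np.array([.637,-.125,.0785])-nose)
a=[]
for n,(x0,y0,w,h) in dict(scene=(215,130,130,97),top=(240,140,130,97)).items():
    p=np.load(f"{n}b.npz")['p'];a.append(cv2.resize(p[y0:y0+h,x0:x0+w,::-1],(400,300),interpolation=cv2.INTER_CUBIC))
cv2.imwrite("pics/aim.png",np.clip(np.hstack(a)*1.5,0,255).astype(np.uint8))
E
```

```text
13.35 [ 0.4509 -0.1888  0.0449] 0.3465871662969746 0.02076731161224577 24.995373487472534
to aim: tool 0.03971077471956282 0.002946601740173334 0.000428816480889431 turn 0.0015871662969746403
{'n': 1472, 'pitch': np.float64(0.0006413606579593575), 'ridge0': np.float64(0.04353362836412411), 'yawrel': np.float64(-0.0005407566990644951), 'y0': np.float64(0.0011280128310353808), 'noseX': np.float64(0.12667068570823115), 'noseY': np.float64(0.001196510859583881), 'noseZ': np.float64(0.033652386758654715)}
nose [ 0.5705 -0.1469  0.0786] dot-nose [ 0.0665  0.0219 -0.0001]
```

View pics/aim.png

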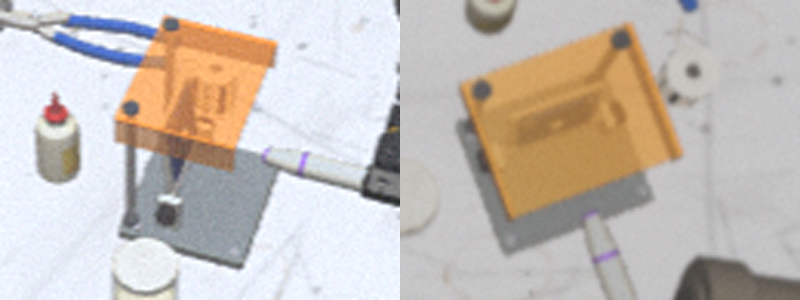

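The nose enters under the shield's front edge on the centre line (top crop nose (593,215), plate centre (557,113)). 40 mm forward, then hold.

Request:
{"method": "apply_moves", "body": {"targets": [[0.008, 0.001, 0, 0], [0.018, 0.001, 0, 0], [0.028, 0.002, 0, 0], [0.036, 0.002, 0, 0], [0.04, 0.002, 0, 0]]}}

```text
time: 13.9
ee_pos: [0.4895, -0.177, 0.0446]
tool_rot: [-3.141, -0.0, 0.346]
ft_force: [-0.7, -0.0, -0.3]
gripper_width: 0.021
grip_force: 25.0
```

Request:
{"method": "apply_moves", "body": {"targets": [[0, 0, 0, 0], [0, 0, 0, 0], [0, 0, 0, 0], [0, 0, 0, 0], [0, 0, 0, 0]]}}

```text
time: 14.4
ee_pos: [0.4883, -0.1776, 0.0447]
tool_rot: [3.142, 0.0, 0.346]
ft_force: [0.7, -0.4, -1.0]
gripper_width: 0.0205
grip_force: 25.0
```

```bash
python3 - <<'E'
from h import *
np.set_printoptions(precision=4,suppress=True)
s=bot.observe();e=s['ee_pos'];y=s['tool_rot'][2];print(s['time'],e,y,s['ft_force'],s['grip_force'])
r=lamp(e,y)
nose=e+np.array([np.cos(y)*r['noseX']+np.sin(y)*r['noseY'],np.sin(y)*r['noseX']-np.cos(y)*r['noseY'],r['noseZ']]);v=np.array([.637,-.125,.0785])-nose
print(r['pitch'],r['noseX'],r['noseY'],"dot in tool axes",v[0]*np.cos(y)+v[1]*np.sin(y),v[0]*np.sin(y)-v[1]*np.cos(y),-v[2])
E
```

```text
14.4 [ 0.4883 -0.1776  0.0447] 0.3455171782619486 [ 0.7341 -0.4294 -1.0036] 24.99536007642746
-0.0026939108926254487 0.11086260645825594 0.0012307257741923643 dot in tool axes 0.046881622683559394 -0.0003861951054718697 -5.2088906812061686e-05
```

On target: 31 mm out, <1 mm sideways and in height (the nose tip itself is hidden by the shield in this view, so its length is taken from before). Holding.

Request:
{"method": "apply_moves", "body": {"targets": [[0, 0, 0, 0], [0, 0, 0, 0], [0, 0, 0, 0], [0, 0, 0, 0], [0, 0, 0, 0]]}}

```text
time: 14.95
ee_pos: [0.4885, -0.1775, 0.0447]
tool_rot: [3.142, 0.0, 0.346]
ft_force: [0.1, -0.5, -0.3]
gripper_width: 0.0211
grip_force: 25.0
```

Request:
{"method": "apply_moves", "body": {"targets": [[0, 0, 0, 0], [0, 0, 0, 0], [0, 0, 0, 0], [0, 0, 0, 0], [0, 0, 0, 0]]}}

```text
time: 15.45
ee_pos: [0.4885, -0.1775, 0.0447]
tool_rot: [-3.142, 0.0, 0.346]
ft_force: [0.3, 0.7, -1.5]
gripper_width: 0.0207
grip_force: 25.0
```

Request:
{"method": "apply_moves", "body": {"targets": [[0, 0, 0, 0], [0, 0, 0, 0], [0, 0, 0, 0], [0, 0, 0, 0], [0, 0, 0, 0]]}}

```text
time: 15.95
ee_pos: [0.4885, -0.1774, 0.0447]
tool_rot: [-3.142, 0.0, 0.346]
ft_force: [-0.2, -0.8, -1.3]
gripper_width: 0.0208
grip_force: 25.0
```

Request:
{"method": "apply_moves", "body": {"targets": [[0, 0, 0, 0], [0, 0, 0, 0], [0, 0, 0, 0], [0, 0, 0, 0], [0, 0, 0, 0]]}}

```text
time: 16.45
ee_pos: [0.4885, -0.1775, 0.0447]
tool_rot: [3.142, 0.0, 0.346]
ft_force: [0.3, -0.1, -0.7]
gripper_width: 0.0209
grip_force: 25.0
```

Request:
{"method": "apply_moves", "body": {"targets": [[0, 0, 0, 0], [0, 0, 0, 0], [0, 0, 0, 0], [0, 0, 0, 0], [0, 0, 0, 0]]}}

```text
time: 16.95
ee_pos: [0.4885, -0.1775, 0.0447]
tool_rot: [-3.142, 0.0, 0.346]
ft_force: [0.0, 0.2, -1.3]
gripper_width: 0.0208
grip_force: 25.0
```

```bash
python3 - <<'E'
from h import *
s=bot.observe();e=s['ee_pos'];y=s['tool_rot'][2];print(s['time'],e,y,s['ft_force'],s['grip_force'])
z=np.load("last.npz");c=bot.camera_params("wrist");P,R=wcloud(c,z['T'],z['d']);T=z['T']
# white dot seen through the shield in the last wrist picture?
q=np.linalg.inv(T)@np.array([.637,-.125,.0785,1]);r=np.hypot(q[0],q[1]);th=np.arctan2(r,q[2]);print("dot px",c['cx']+c['fx']*th*q[0]/r,c['cy']+c['fy']*th*q[1]/r)
E
```

```text
16.95 [ 0.48846493 -0.17749849  0.04466152] 0.34574899403584336 [ 0.02254197  0.17251942 -1.29247348] 24.99531000852585
dot px 257.60033716377495 -22.992285879325408
```

Held 2.5 s. Cross-check the nose height and position independently, by the two fixed cameras in the pictures taken 40 mm earlier (predicted nose 0.5705, −0.1469, 0.0786).

```bash
python3 - <<'E'
from h import *
np.set_printoptions(precision=4,suppress=True)
L=[]
for n,(x0,y0,w,h) in dict(scene=(290,165,60,45),top=(290,195,40,45)).items():
    z=np.load(n+"b.npz");p,d=z['p'],z['d'];c=bot.camera_params(n);P=cloud(c,d)
    hsv=cv2.cvtColor(p,cv2.COLOR_RGB2HSV);m=(hsv[...,0]>120)&(hsv[...,0]<155)&(hsv[...,1]>50);r=np.zeros_like(m);r[y0:y0+h,x0:x0+w]=1
    k,lab,st,ce=cv2.connectedComponentsWithStats((m&r).astype(np.uint8))
    for i in range(1,k):
        if st[i,4]>2: print(n,st[i,4],ce[i],np.median(P[lab==i],0)); L.append((n,ce[i],ray(c,*ce[i])))
S=[l for l in L if l[0]=="scene"];T=[l for l in L if l[0]=="top"]
for a in S:
    for b in T:
        (o1,r1),(o2,r2)=a[2],b[2];t=np.linalg.lstsq(np.c_[r1,-r2],o2-o1,rcond=None)[0];A=o1+r1*t[0];B=o2+r2*t[1];print(a[1],b[1],(A+B)/2,"gap",np.linalg.norm(A-B))
E
```

```text
scene 5 [300.8 179.2] [ 0.5681 -0.1426  0.0843]
scene 14 [312.9286 182.2857] [ 0.5382 -0.1496  0.0852]
top 4 [301.25 208.75] [ 0.5707 -0.1464  0.0845]
top 14 [306.5    222.3571] [ 0.5416 -0.1558  0.0897]
[300.8 179.2] [301.25 208.75] [ 0.572  -0.1471  0.0761] gap 0.000281229705587236
[300.8 179.2] [306.5    222.3571] [ 0.5545 -0.1484  0.0851] gap 0.031102458599705698
[312.9286 182.2857] [301.25 208.75] [ 0.5584 -0.1544  0.0722] gap 0.03150603511915703
[312.9286 182.2857] [306.5    222.3571] [ 0.5421 -0.1578  0.0762] gap 0.00033276212964777197
```

Agreement within about 2 mm. Retreat and carry back.

Request:
{"method": "apply_moves", "body": {"targets": [[-0.012, 0, 0, 0], [-0.03, 0, 0, 0], [-0.052, 0, 0, 0], [-0.074, 0, 0, 0], [-0.09, 0, 0, 0]]}}

```text
time: 17.45
ee_pos: [0.401, -0.2089, 0.0446]
tool_rot: [-3.141, 0.001, 0.344]
ft_force: [0.0, 0.1, -0.7]
gripper_width: 0.0209
grip_force: 25.0
```

Request:
{"method": "apply_moves", "body": {"targets": [[0, 0, -0.02, 0], [0, 0, -0.05, 0], [0, 0, -0.08, 0], [0, 0, -0.105, 0], [0, 0, -0.117, 0]]}}

```text
time: 17.95
ee_pos: [0.4037, -0.2086, 0.1636]
tool_rot: [3.14, -0.002, 0.345]
ft_force: [-0.4, 0.3, -1.7]
gripper_width: 0.0208
grip_force: 25.0
```

Request:
{"method": "apply_moves", "body": {"targets": [[0.009, -0.016, 0, 0], [0.023, -0.042, 0, 0], [0.038, -0.07, 0, 0], [0.053, -0.098, 0, 0], [0.069, -0.127, 0, 0]]}}

```text
time: 18.45
ee_pos: [0.4248, -0.0644, 0.161]
tool_rot: [-3.141, 0.001, 0.345]
ft_force: [0.3, -0.9, -1.2]
gripper_width: 0.0209
grip_force: 25.0
```

Request:
{"method": "apply_moves", "body": {"targets": [[0.014, -0.025, 0, 0], [0.028, -0.05, 0, 0], [0.042, -0.076, 0, 0], [0.056, -0.102, 0, 0], [0.07, -0.127, 0, 0]]}}

```text
time: 18.95
ee_pos: [0.4479, 0.0788, 0.161]
tool_rot: [3.142, 0.001, 0.346]
ft_force: [0.3, 0.4, -1.2]
gripper_width: 0.0204
grip_force: 25.0
```

Request:
{"method": "apply_moves", "body": {"targets": [[0.016, -0.03, 0, 0.006], [0.033, -0.06, 0, 0.012], [0.049, -0.09, 0, 0.018], [0.062, -0.114, 0, 0.024], [0.07, -0.128, 0, 0.03]]}}

```text
time: 19.45
ee_pos: [0.4704, 0.2239, 0.1608]
tool_rot: [-3.141, 0.001, 0.317]
ft_force: [1.0, 0.3, -1.4]
gripper_width: 0.0207
grip_force: 25.0
```

Request:
{"method": "apply_moves", "body": {"targets": [[0, 0, 0.01, 0], [0, 0, 0.03, 0], [0, 0, 0.055, 0], [0, 0, 0.075, 0], [0, 0, 0.085, 0]]}}

```text
time: 19.95
ee_pos: [0.4696, 0.2202, 0.0742]
tool_rot: [3.141, 0.003, 0.315]
ft_force: [0.1, 1.0, -0.6]
gripper_width: 0.0207
grip_force: 25.0
```

```bash
python3 - <<'E'
from h import *
s=bot.observe();e=s['ee_pos'];y=s['tool_rot'][2];print(s['time'],e,y,s['ft_force'],s['grip_force'])
r=lamp(e,y);print(r)
w=np.array([.4706,.2219,.0212])-e
print("to rest: tool",w[0]*np.cos(y)+w[1]*np.sin(y),w[0]*np.sin(y)-w[1]*np.cos(y),-w[2],"turn",y-.316)
E
```

```text
19.95 [0.46957781 0.22019059 0.07416616] 0.3151600058360864 [ 0.05058658  1.00506747 -0.64817848] 24.995233118534088
{'n': 1455, 'pitch': np.float64(-0.002564853890378769), 'ridge0': np.float64(0.04300090292668477), 'yawrel': np.float64(0.0007396879765521628), 'y0': np.float64(0.001318376868573289), 'noseX': np.float64(0.12681435235923008), 'noseY': np.float64(0.0012245737997711658), 'noseZ': np.float64(0.03352616392493002)}
to rest: tool 0.0015017035620195503 -0.0013083701165954404 0.052966161461381306 turn -0.0008399941639136155
```

Request:
{"method": "apply_moves", "body": {"targets": [[0.001, -0.001, 0.012, 0], [0.001, -0.001, 0.024, 0], [0.001, -0.001, 0.034, 0], [0.001, -0.001, 0.04, 0], [0.001, -0.001, 0.042, 0]]}}

```text
time: 20.5
ee_pos: [0.4713, 0.2234, 0.034]
tool_rot: [3.142, 0.001, 0.316]
ft_force: [-0.3, 0.7, -1.0]
gripper_width: 0.0209
grip_force: 25.0
```

Request:
{"method": "apply_moves", "body": {"targets": [[0, 0, 0, 0], [0, 0, 0.002, 0], [0, 0, 0.004, 0], [0, 0, 0.005, 0], [0, 0, 0.006, 0]], "squeeze": 10}}

```text
time: 21.0
ee_pos: [0.4717, 0.2235, 0.0287]
tool_rot: [3.142, -0.0, 0.316]
ft_force: [-0.1, -1.2, -1.2]
gripper_width: 0.0204
grip_force: 10.0
```

```bash
python3 - <<'E'
from h import *
s=bot.observe();e=s['ee_pos'];y=s['tool_rot'][2];print(s['time'],e,y,s['ft_force'],s['grip_force'])
w=np.array([.4706,.2219,.0212])-e
print("to rest: tool",w[0]*np.cos(y)+w[1]*np.sin(y),w[0]*np.sin(y)-w[1]*np.cos(y),-w[2],"turn",y-.316)
E
```

```text
21.0 [0.47171333 0.22349045 0.02871272] 0.3156869070936146 [-0.07483665 -1.2197751  -1.16623027] 9.995474070310593
to rest: tool -0.0015521014014666466 0.0011662010707154022 0.007512720283324007 turn -0.000313092906385426
```

Request:
{"method": "apply_moves", "body": {"targets": [[-0.001, 0.001, 0.001, 0], [-0.001, 0.001, 0.003, 0], [-0.001, 0.001, 0.005, 0], [-0.001, 0.001, 0.006, 0], [-0.001, 0.001, 0.007, 0]], "squeeze": 5}}

```text
time: 21.5
ee_pos: [0.4709, 0.2223, 0.0216]
tool_rot: [-3.142, 0.0, 0.316]
ft_force: [-1.0, -0.9, 0.4]
gripper_width: 0.0207
grip_force: 5.0
```

```bash
python3 - <<'E'
from h import *
s=bot.observe();e=s['ee_pos'];y=s['tool_rot'][2];print(s['time'],e,y,s['ft_force'],s['grip_force'],lamp(e,y))
E
```

```text
21.5 [0.47093726 0.22225365 0.02155445] 0.31583350055561854 [-0.95117455 -0.89683139  0.43275399] 4.998426139354706 {'n': 1444, 'pitch': np.float64(-0.004791916831881128), 'ridge0': np.float64(0.04330848205427364), 'yawrel': np.float64(-0.029424823400527544), 'y0': np.float64(-0.0015462319469863692), 'noseX': np.float64(0.1265979256652956), 'noseY': np.float64(0.0021799651262720526), 'noseZ': np.float64(0.03411513342856155)}
```

Weight is taken by the rest. Release and rise.

Request:
{"method": "apply_moves", "body": {"targets": [[0, 0, 0, 0], [0, 0, 0, 0], [0, 0, 0, 0], [0, 0, 0, 0], [0, 0, 0, 0]], "hand": 0.06}}

```text
time: 22.05
ee_pos: [0.471, 0.2223, 0.0217]
tool_rot: [-3.142, -0.0, 0.316]
ft_force: [0.7, 0.2, -0.1]
gripper_width: 0.0575
grip_force: 0.0
```

Request:
{"method": "apply_moves", "body": {"targets": [[0, 0, 0, 0], [0, 0, -0.005, 0], [0, 0, -0.015, 0], [0, 0, -0.03, 0], [0, 0, -0.05, 0]]}}

```text
time: 22.55
ee_pos: [0.4707, 0.2222, 0.0729]
tool_rot: [-3.142, 0.0, 0.316]
ft_force: [0.8, 0.8, 0.2]
gripper_width: 0.0602
grip_force: 0.0
```

Request:
{"method": "apply_moves", "body": {"targets": [[0, 0, -0.02, 0], [0, 0, -0.05, 0], [0, 0, -0.08, 0], [0, 0, -0.1, 0], [0, 0, -0.11, 0]]}}

```text
time: 23.05
ee_pos: [0.4717, 0.2228, 0.1847]
tool_rot: [-3.142, -0.003, 0.316]
ft_force: [-0.8, -0.2, 0.3]
gripper_width: 0.06
grip_force: 0.0
```

```bash
python3 - <<'E'
from h import *
np.set_printoptions(precision=4,suppress=True)
c=bot.camera_params("wrist");p,d=bot.capture("wrist");P,R=wcloud(c,c['cam_to_world'],d)
s=bot.observe();print(s['time'],s['ee_pos'],s['gripper_width'],s['ft_force'])
m=(P[...,2]>.055)&(P[...,2]<.08)&(abs(P[...,0]-.5)<.12)&(abs(P[...,1]-.228-.32*(P[...,0]-.486))<.03)
L=P[m]
for it in range(4):
    mu=L[:,:2].mean(0);w,V=np.linalg.eigh(np.cov((L[:,:2]-mu).T));a=V[:,1]*np.sign(V[0,1]);t=(L[:,:2]-mu)@[-a[1],a[0]];L=L[abs(t)<.012]
q=(L[:,:2]-mu)@a;lo,hi=np.percentile(q,[.3,99.7]);print("yaw",np.arctan2(a[1],a[0]),"len",hi-lo,"nose",mu+a*hi,"origin",mu+a*(hi-.11),"top z",np.percentile(L[:,2],[50,95]))
for n in ("top",):
    p0,_,c=load(n);p1,_=bot.capture(n);D=cv2.absdiff(p0,p1).sum(2)>90;D[:,:]&=True
    k,lab,st,ce=cv2.connectedComponentsWithStats(D.astype(np.uint8));print([tuple(st[i]) for i in range(1,k) if st[i,4]>15])
E
```

```text
23.1 [0.4719 0.2228 0.185 ] 0.05983919154760823 [0.2468 0.4546 0.9346]
yaw 0.30741071244301343 len 0.17737176568452476 nose [0.5917 0.2589] origin [0.4869 0.2256] top z [0.0643 0.0665]
[(np.int32(0), np.int32(184), np.int32(8), np.int32(25), np.int32(141)), (np.int32(0), np.int32(185), np.int32(139), np.int32(175), np.int32(13841)), (np.int32(129), np.int32(219), np.int32(20), np.int32(43), np.int32(136)), (np.int32(0), np.int32(249), np.int32(4), np.int32(9), np.int32(23)), (np.int32(41), np.int32(356), np.int32(87), np.int32(28), np.int32(1786))]
```

Lamp is back within 1 mm and 0.01 rad, and the top-view comparison shows no change outside the arm and lamp area. Handing in.

```bash
python3 -c "
from cell import bot
print(bot.job_done())"
```

```text
the job is handed in; nothing more can be done
None
```

The lamp was held about 31 mm from the glue dot for 2.5 s and is back in both forks, measured within 1 mm of where it lay with the nose the same way. The lamp was level, so the beam was about 0.13 rad off square (limit 0.2) rather than fully following the glass tilt. The fingertips sat about 30 mm higher than the reported TCP and `bot.nose_length` imply, so the first close missed the lamp and I corrected for it. The job is handed in; no verdict was shown.

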